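# Gauge the probe sockets, then hold the good one flush on the tilted heat sink

## Task

Exactly one of the two flanged probe sockets slides fully down over the pin of the blue gauge: find it by trying them on the pin, and put the one that does not fit in the red reject tray. Then carry the one that fits to the sprung heat-sink face, tilt it to match the slope, and press its flange flush on the middle of the dark square so that the face is pushed part-way in on its springs without bottoming out. Finish while still gripping it and holding it pressed there (do not let go), with the other things on the bench left where they were.

Things in the scene. Friction and masses are not known exactly. Their poses are not given: they have to be found in the camera images.
- probe_a: one of two look-alike probe sockets, upright at the start: flat square aluminium flange 44 x 44 x 6 mm, brass sleeve on its centre, 24 mm across, 50 mm long (56 mm overall, about 90 g), bored right through: 13 mm in one, 9 mm in the other, the name does not say which. Origin: centre of the flange's underside; z along the sleeve. Grip the sleeve, 35 to 50 mm above the underside
- probe_b: one of two look-alike probe sockets, upright at the start: flat square aluminium flange 44 x 44 x 6 mm, brass sleeve on its centre, 24 mm across, 50 mm long (56 mm overall, about 90 g), bored right through: 13 mm in one, 9 mm in the other, the name does not say which. Origin: centre of the flange's underside; z along the sleeve. Grip the sleeve, 35 to 50 mm above the underside
- gauge: fixed blue base 60 x 60 x 12 mm with an upright steel pin of 10 mm diameter on its centre, standing 33 mm above the base (tip at 45 mm), the last 5 mm tapering to 6 mm. Origin: centre of the underside on the bench, z up. The socket that fits comes down until its flange rests on the base; the other stops on the taper, about 30 mm higher
- gauge_seat (a point): centre of the top of the gauge's base, at the foot of the pin, 12 mm above the bench
- tray: fixed red open tray for rejects, 115 x 115 x 30 mm outside, walls and floor about 4 mm. Origin: centre of its underside on the bench. Tray and gauge may swap places from run to run
- stage: fixed tilting stage: dark base 130 x 130 x 12 mm, two steel cheeks (at its y = +-60 mm, 8 mm thick, 95 mm high) carrying the tilting heat sink on a pivot 85 mm high. Origin: centre of the base's underside; its yaw varies. The face slopes down towards its -x side, which is turned roughly to the left as the robot sees it (world +y)
- face_center (a point): centre of the sloped aluminium face (90 x 90 mm, with a flat dark 50 x 50 mm square in its middle), about 100 mm above the bench. z is the face's outward normal, leaning 12 to 32 degrees from vertical towards the stage's -x side, roughly world +y (clamped); y runs level along the pivot between the cheeks, x up and down the slope. It moves in with the face
- face (a joint): how far the sprung face is pushed in along its normal, m: 0 at rest, 0.010 bottomed out; needs some 4 N to start and 0.8 N more per mm
- resistor: loose gold finned power resistor, about 48 x 28 x 18 mm; leave alone
- amp_board: loose red circuit board 80 x 65 mm with parts up to 21 mm tall; leave alone
- connector: loose small grey and orange lever connector, 20 x 18 x 12 mm; leave alone
- connector2: a second such connector; leave alone
- screwdriver: loose screwdriver, 170 mm long; leave alone
- screw_jar: loose clear jar with white cap, 50 mm diameter, 60 mm tall; leave alone
- carton: loose cardboard carton 100 x 130 x 90 mm; leave alone
Not all that is in view belongs to the job. Leave any green or turquoise look-alike of the probe_a alone.

How it is judged (in metres and radians):
On the way:
1. the socket that fits has been slid fully down over the gauge pin (horizontal distance between probe_a and gauge_seat below 0.004 m and z of probe_a in the frame of gauge_seat below 0.004 m and angle between probe_a's own z axis and vertical below 0.1 rad), for 0.2 s.
At the end, for the whole second after the job is handed in: The fitting socket is still held by the fingers and at rest, its flange flush on the sloped face (within 3 degrees and 3 mm), centred within 15 mm each way on the dark square, the face pushed in between 1.5 and 9 mm; the other socket lies at rest in the red tray (x of probe_a in the frame of face_center between -0.015 and 0.015 m and y of probe_a in the frame of face_center between -0.015 and 0.015 m and z of probe_a in the frame of face_center between -0.003 and 0.003 m and angle between the z axis of probe_a and the z axis of face_center, either way round below 0.052 rad and value of joint face between 0.0015 and 0.009 m and contact force between the fingers and probe_a above 1.5 N and contact force between probe_a and stage above 1.5 N and linear speed of each of probe_a, probe_b below 0.02 m/s and x of probe_b in the frame of tray between -0.055 and 0.055 m and y of probe_b in the frame of tray between -0.055 and 0.055 m and z of probe_b in the frame of tray below 0.03 m and contact force between the fingers and probe_b below 0.1 N and contact force between probe_b and tray above 0.2 N); the arm keeps its last pose, push and grip.
It fails at once if another thing on the bench is shoved more than 40 mm (distance of any of resistor, amp_board, connector, connector2, screwdriver, screw_jar, carton from where it was at the start of the episode above 0.04 m).
It also fails if it takes over 61 s, if anything falls off the work surface, if the arm or the gripper's body presses on something with over 40 N, if the wrist force passes 120 N, or if a joint passes its speed limit or range.

## Robot

A 6-joint arm with a two-finger parallel gripper is mounted at the origin on the work surface. World frame = base frame: x ahead of the robot, y to its left, z up, the work surface at z = 0. Lengths are in mm, angles in rad, forces in N, time in s.
With the tool pointing down it reaches from about 350 to 875 mm from the base axis. Payload 4.2 kg.
Tool frame: the origin (TCP) lies midway between the tips of the shut fingers; the grasp point (between the pads) lies 19 mm behind it (arm.tcp_to_grasp is the distance from the TCP to the grasp point, in mm); z points along the fingers, y is the line along which they close (so a half turn about z gives the same grasp; the last joint's range is limited). The gripper opens to 85 mm and grips with 20 to 120 N. Pads are 22 mm wide; open, the fingers measure 114 mm over their backs; the gripper's body (76 mm by 85 mm) begins 54 mm behind the grasp point. The pads swing forward as they close: fully open they stand 13 mm farther back than shut.
Start: joints at [-0.985, 0.385, 0.008, 0, -1.194, -0.259], TCP at [200.649, -591.895, 231.312] pointing down, gripper open.
Joint ranges: [-3.14, 3.14], [-1.21, 2.06], [-1.07, 1.41], [-3.16, 2.05], [-2.99, -0.16], [-3.1, 3.1]. Speed limits (rad/s): [2.79, 2.79, 3.14, 3.14, 3.14, 3.14].

## Interface

Orientations are given as a unit quaternion [x, y, z, w].
In Python, from bench import arm gives the robot as it stands.
- The arm moves only by the tool arm_command, never from a script. Its argument "rows" is a list of rows, each a list of 2 entries, a list of its own where there are three numbers: the shift along the tool's x, y, z as a fraction of full scale, then the turn, a rotation vector about the tool's x, y, z as a fraction of full scale. In form: [[[x, y, z], [wx, wy, wz]], ...]. A call has 1 to 5 rows; each row is the pose to reach, as a shift and turn from the pose commanded when the call began, along the tool's axes at that moment, turning the shorter way round; what a row does not reach only later rows make up. Full scale, the value 1, is 0.25 m for a shift and 180 degrees for a turn. A row lasts 1/10 s, in which the tool goes at most 50 mm and 8.59 degrees, less where a joint would pass 70% of its speed; a pose out of reach is approached as far as the arm can. A call with a number of a shift or a turn outside -1 to 1 is refused whole. A call with a gripper value outside its range is refused whole. "grip" is the opening, from 0 (shut) to 1 (fully open), set as the call begins (left out, the last holds). The fingers move at their own pace and stop on an object; the grip force is fixed at half the most. Time passes only in rows, so rows that repeat a pose let the fingers close. It gives the time, the measured TCP pose, the force, the opening and the grip force at its end, in the units of the state.
- arm.read_state(): the state, without advancing time (a new reading comes with each control period).
- arm.get_image(name): name is "scene" or "top" or "wrist"; returns (picture, depth): 420x560x3 uint8, blue, green, red; 420x560 float32, mm along the optical axis (not along the pixel's ray), 0 where there is no reading.
- arm.camera_info(name): a dict with "fx", "fy", "cx", "cy" (pixels), "extrinsics" (4x4, takes a point from camera to world coordinates). Camera axes: x right, y down, z forward; pixel columns grow to the right and rows downward; lengths in mm; the calibration is good to about 2 mm. A picture is of the moment at which its call begins: read the wrist's pose just before it. camera_info takes no time and is no camera call; for the wrist camera it gives the pose at the moment of the call.
- arm.job_done(): hands the job in; it is judged then, once.
Trained networks look in the newest picture that a camera, given by its name, has taken for a name from the list of things; names that differ only in an ending like _2 or _b are one class to them, and where a whole thing is asked for, a point or a joint stands for the part that bears it (a point fixed in the world has none). Each returns a list of dicts, best first, with "score" (0 to 1); they miss things now and then, are a little off and sometimes report something else, mostly with a low value. They report only what shows in the picture. A call takes as long as a camera call. They do not tell look-alikes from the thing itself.
- arm.spot_in(camera, query): "position" ([column, row] in pixels, amid what is visible of it).
The state is a dict: "clock": time; "joints": joint angles; "joint_vel": joint speeds; "joint_efforts": joint torques, N m; "position": TCP position; "ee_rot": TCP orientation; "contact_force": force on the tool from outside, world axes, zero at the start; "wrist_torque": the same for the moment, N m; "gripper_width": finger opening in mm; "grasp_force": force on a finger pad.
Only numpy, scipy, OpenCV 4.12 (cv2) and the standard library are available. Lean on these libraries where they do the work, as an engineer would, in place of code of your own. Each camera call takes 0.05 s, during which the arm holds its last target. There are 200 camera calls.

## Working session

There is one attempt and no reset: what is moved stays moved. The work goes in short steps, Python scripts to look and compute and a tool call to move; the robot and the scene stay as the last step left them, time stands still between calls to the robot, and variables do not carry over. Pictures are saved under pics/ and viewed, at most 10 in all, crops included, and the job is handed in when it is done.

Besides the shell and the picture viewer there is one more tool, called after "Call:" as name(argument=value, ...), one argument or row to a line, values as JSON. arm_command: Moves the arm, as the interface text tells. Shift numbers are shares of 0.25 m and turn numbers shares of 180 degrees, none past 1 either way. Its arguments: {"type":"object","properties":{"rows":{"type":"array","items":{"type":"array"}},"grip":{"type":"number"}},"required":["rows"]}

```bash
mkdir -p pics
cat > h.py <<'E'
import numpy as np, cv2
from bench import arm
from scipy.spatial.transform import Rotation as R
def cloud(name):
    img,d=arm.get_image(name); c=arm.camera_info(name)
    v,u=np.indices(d.shape); z=d.astype(float)
    P=np.stack([(u-c['cx'])/c['fx']*z,(v-c['cy'])/c['fy']*z,z],-1)
    E=np.array(c['extrinsics']); W=P@E[:3,:3].T+E[:3,3]; W[d==0]=np.nan
    return img,W
def rel(target,Rt=None):
    s=arm.read_state(); Rm=R.from_quat(s['ee_rot'])
    sh=Rm.inv().apply(np.array(target)-s['position'])/250
    t=(Rm.inv()*Rt).as_rotvec()/np.pi if Rt is not None else np.zeros(3)
    return np.round(sh,4),np.round(t,4)
E
python3 - <<'E'
from h import *
for n in ['scene','top']:
    img,W=cloud(n); cv2.imwrite(f'pics/{n}.png',img); np.save(n+'.npy',W)
    print(n)
    for q in ['probe_a','gauge','tray','stage','face_center','screw_jar','carton']:
        for r in arm.spot_in(n,q)[:4]:
            p=r['position']; print(q,np.round(p),round(r['score'],2),np.round(W[int(p[1]),int(p[0])]))
s=arm.read_state();print(s['position'],s['ee_rot'],R.from_quat(s['ee_rot']).as_matrix().round(3),s['clock'])
E
```

```text
scene
probe_a [349. 173.] 0.8 [467. 276.  33.]
probe_a [311. 164.] 0.73 [370. 201.  29.]
probe_a [319. 190.] 0.72 [471. 162.  20.]
probe_a [283. 171.] 0.7 [342. 112.  23.]
gauge [305. 244.] 0.97 [614.  20.   9.]
tray [367. 210.] 0.61 [602. 251.   4.]
tray [193. 326.] 0.24 [ 708. -344.   59.]
stage [222. 265.] 0.66 [ 613. -222.   96.]
face_center [219. 255.] 0.69 [ 590. -216.  101.]
face_center [190. 325.] 0.16 [ 703. -349.   61.]
screw_jar [191. 326.] 0.67 [ 704. -347.   60.]
screw_jar [282. 320.] 0.24 [ 813. -167.   88.]
carton [282. 319.] 0.64 [ 810. -165.   89.]
top
probe_a [245. 331.] 0.95 [334. 109.  36.]
probe_a [160. 286.] 0.84 [456. 276.  57.]
probe_a [199. 324.] 0.81 [363. 202.  54.]
probe_a [212. 278.] 0.6 [456. 161.  55.]
gauge [262. 204.] 0.72 [608.  29.  11.]
tray [167. 218.] 0.75 [613. 255.   6.]
tray [263. 201.] 0.57 [611.  27.  37.]
tray [411. 274.] 0.24 [ 393. -272.   22.]
stage [273. 306.] 0.71 [374.  41.  13.]
stage [368. 195.] 0.67 [ 572. -198.  104.]
face_center [370. 187.] 0.56 [ 587. -206.  102.]
screw_jar [411. 145.] 0.8 [ 677. -328.   60.]
carton [326. 108.] 0.66 [ 788. -149.   89.]
[ 200.65377264 -591.87911586  231.33212668] [-1.62692460e-01  9.86676828e-01 -3.01136711e-06  1.69976043e-05] [[-0.947 -0.321  0.   ]
 [-0.321  0.947 -0.   ]
 [-0.    -0.    -1.   ]] 0.8
```

Run:
```python
import cv2
i=cv2.imread('pics/scene.png'); j=cv2.imread('pics/top.png')
cv2.imwrite('pics/crop.png',cv2.resize(j[235:370,120:320],None,fx=4,fy=4,interpolation=2))
```

```text
(no output)
```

View pics/top.png

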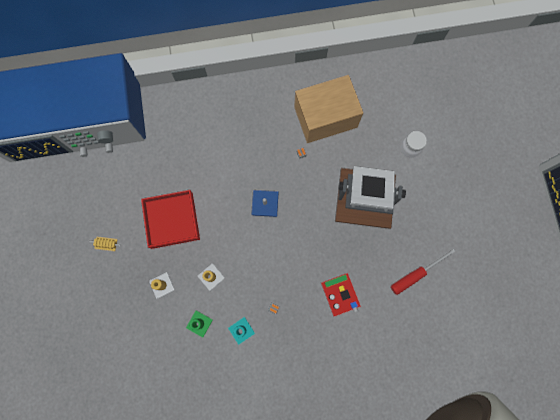

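View pics/scene.png

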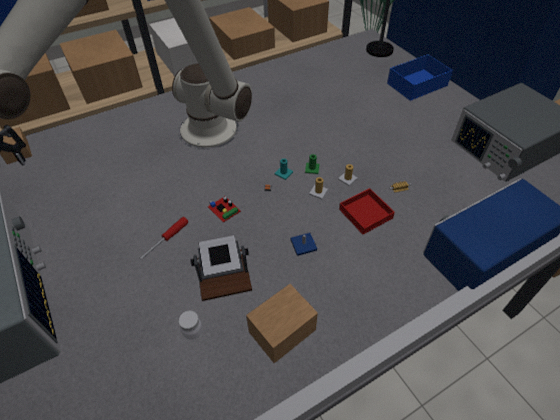

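View pics/crop.png

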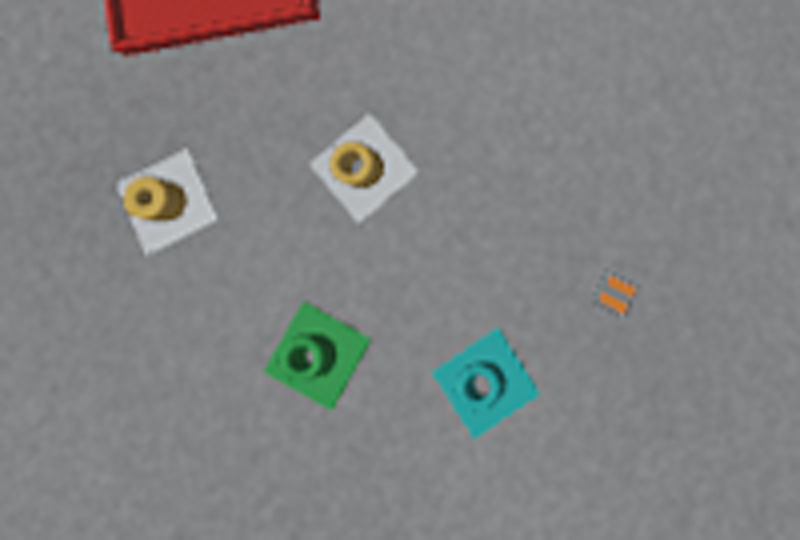

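Four look-alikes appear in the top view. The brass/aluminium ones at (160,286) and (210,277) match the description. The green one at (199,324) and the turquoise one at (240,331) are decoys. In the crop the right brass one at (210,277) shows the larger bore, so I'll try it first.

```bash
cat > m.py <<'E'
from h import *
def near(W,c,r,z0,z1):
    q=W.reshape(-1,3); q=q[~np.isnan(q[:,0])]
    return q[(np.hypot(q[:,0]-c[0],q[:,1]-c[1])<r)&(q[:,2]>z0)&(q[:,2]<z1)]
def box(p):
    (c,s,a)=cv2.minAreaRect(p[:,:2].astype(np.float32)); return np.round(c,1),np.round(s,1),round(a,1)
E
python3 - <<'E'
from m import *
for n in ['top','scene']:
    W=np.load(n+'.npy'); print(n)
    for nm,c in [('L',(458,277)),('R',(456,161))]:
        p=near(W,c,40,49,62); print(nm,'top',len(p),p.mean(0).round(1),box(p)); 
        p=near(W,c,40,3,9); print(' flange',len(p),p.mean(0).round(1),box(p),'allbox',box(near(W,c,40,3.5,62)))
    p=near(W,(610,27),50,9,15); print('gauge',len(p),p.mean(0).round(1),box(p))
    p=near(W,(610,27),25,25,60); print('pin',len(p),p.mean(0).round(1) if len(p) else '')
    p=near(W,(613,255),100,24,36); print('traywall',len(p),box(p),p[:,2].mean())
    p=near(W,(587,-206),25,80,125); m=p.mean(0); N=np.linalg.svd(p-m)[2][2]; N*=np.sign(N[2]); print('face',len(p),m.round(1),N.round(4),np.degrees(np.arccos(N[2])), np.abs((p-m)@N).std())
    img=cv2.imread(f'pics/{n}.png'); u=img.max(2)
    dark=(u<60)&(np.hypot(W[...,0]-587,W[...,1]+206)<45)&(np.abs((W-m)@N)<4)
    d=W[dark]; print('dark',len(d),d.mean(0).round(1),box(d))
    allf=(np.hypot(W[...,0]-587,W[...,1]+206)<75)&(np.abs((W-m)@N)<3); f=W[allf]; print('faceall',len(f),box(f))
    print(n,'yfloor z',np.nanmedian(near(W,(520,60),40,-20,20)[:,2]))
E
```

```text
top
L top 90 [462.3 282.   55.6] (array([461.6, 281.9]), array([22.1, 21.3]), 81.2)
 flange 246 [459.1 277.7   5.8] (array([459.2, 279.3]), array([73.1, 72.1]), 44.7) allbox (array([453.7, 277. ]), array([70.6, 70.3]), 84.3)
R top 73 [462.8 170.6  55.7] (array([462.5, 171.1]), array([22.8, 21.6]), 79.2)
 flange 278 [459.3 166.1   5.7] (array([457.8, 162.4]), array([69.8, 77.3]), 35.7) allbox (array([457.8, 162.4]), array([69.8, 77.2]), 35.7)
gauge 536 [610.4  22.9  12. ] (array([610.7,  22.8]), array([59.9, 61.1]), 77.5)
pin 23 [609.4  22.4  39.7]
traywall 420 (array([607.8, 243.4]), array([115.8, 115.8]), 1.3) 29.3223194857955
face 389 [ 586.7 -206.2  101.1] [ 0.2184 -0.0671  0.9736] 13.206247337277683 0.9884320966385945
dark 418 [ 587.2 -213.2  100.4] (array([ 587.1, -213.4]), array([47.1, 46.3]), 72.4)
faceall 1458 (array([ 588. , -212.4]), array([123.8,  90. ]), 74.3)
top yfloor z 0.3885113831754552
scene
L top 40 [463.4 279.4  55.5] (array([462.3, 279.7]), array([20.7, 22.1]), 81.0)
 flange 101 [465.5 275.7   5.6] (array([461.2, 279. ]), array([61.8, 66.5]), 7.9) allbox (array([460.3, 278.7]), array([65.2, 55.6]), 28.8)
R top 44 [462.9 167.1  54.8] (array([462.2, 166.8]), array([21.1, 21.6]), 57.5)
 flange 121 [464.7 162.8   5.8] (array([456.5, 162.1]), array([66.9, 75.3]), 32.9) allbox (array([457.4, 162.8]), array([65.1, 74.8]), 34.0)
gauge 307 [612.3  18.7  12.2] (array([609.5,  19.9]), array([59.8, 62.9]), 78.2)
pin 24 [611.3  19.1  37.7]
traywall 289 (array([606.9, 241.4]), array([119.1, 118.8]), 1.8) 28.847264912008164
face 301 [ 587.1 -205.9  100.5] [ 0.2081 -0.0509  0.9768] 12.37260433585091 1.114742430062396
dark 336 [ 587.9 -214.9   99.7] (array([ 587.4, -214.8]), array([47.7, 47. ]), 72.7)
faceall 1122 (array([ 587.6, -212.5]), array([130.9,  89.8]), 73.4)
scene yfloor z 0.555010286456195
```

Call:
arm_command(
  rows=[
    [[-0.12, 0.155, 0], [0, 0, 0]],
    [[-0.24, 0.31, 0], [0, 0, 0]],
    [[-0.36, 0.465, 0], [0, 0, 0]],
    [[-0.48, 0.62, 0], [0, 0, 0]],
    [[-0.6, 0.78, 0], [0, 0, 0]],
  ],
  grip=0.7,
)

```text
clock: 1.3
position: [280.4, -357.5, 231.5]
ee_rot: [-0.162, 0.987, -0.0, 0.0]
contact_force: [1.4, 0.5, -0.9]
gripper_width: 59.8
grasp_force: 0.0
```

Call:
arm_command(
  rows=[
    [[-0.12, 0.155, 0], [0, 0, 0]],
    [[-0.24, 0.31, 0], [0, 0, 0]],
    [[-0.36, 0.465, 0], [0, 0, 0]],
    [[-0.48, 0.62, 0], [0, 0, 0]],
    [[-0.6, 0.78, 0], [0, 0, 0]],
  ],
)

```text
clock: 1.8
position: [359.9, -124.4, 231.9]
ee_rot: [-0.163, 0.987, -0.0, 0.001]
contact_force: [1.1, 0.5, 0.0]
gripper_width: 59.7
grasp_force: 0.0
```

Call:
arm_command(
  rows=[
    [[-0.12, 0.155, 0], [0, 0, 0]],
    [[-0.24, 0.31, 0], [0, 0, 0]],
    [[-0.36, 0.465, 0], [0, 0, 0]],
    [[-0.48, 0.62, 0], [0, 0, 0]],
    [[-0.6, 0.78, 0], [0, 0, 0]],
  ],
)

```text
clock: 2.3
position: [439.3, 108.8, 231.8]
ee_rot: [-0.163, 0.987, 0.0, 0.001]
contact_force: [1.6, -0.4, 0.1]
gripper_width: 60.2
grasp_force: 0.0
```

Call:
arm_command(
  rows=[
    [[-0.06, 0.1, 0], [0, 0, 0]],
    [[-0.16, 0.18, 0], [0, 0, 0]],
    [[-0.16, 0.18, 0], [0, 0, 0]],
  ],
)

```text
clock: 2.6
position: [464.1, 165.1, 231.1]
ee_rot: [-0.164, 0.986, 0.0, 0.001]
contact_force: [-0.9, -0.2, 0.4]
gripper_width: 59.6
grasp_force: 0.0
```

Run:
```python
from m import *
img,W=cloud('wrist'); cv2.imwrite('pics/w1.png',img); np.save('w1.npy',W)
s=arm.read_state(); print(s['position'],s['clock'],s['contact_force'])
print('floor',np.nanmedian(near(W,(462,169),90,-10,3.0)[:,2]))
for c in [(462,169),(462,280)]:
    p=near(W,c,40,50,64); print(len(p)); 
    if len(p): print(p.mean(0).round(1),box(p))
    p=near(W,c,40,3.5,9)
    if len(p): print(box(p))
for r in arm.spot_in('wrist','probe_a'):print(r)
```

```text
[462.91557692 163.41662006 230.88576445] 2.65 [-0.48832447 -0.33099745 -0.80919914]
floor 0.8794677646537252
282
[458.6 167.   56.3] (array([459.1, 167.4]), array([23.1, 21.7]), 18.7)
(array([459. , 167.4]), array([44.1, 44. ]), 31.7)
338
[458.5 278.7  56. ] (array([458.9, 279.3]), array([23.6, 22.7]), 54.5)
(array([459., 280.]), array([44.3, 45. ]), 16.1)
{'position': [273.5, 61.2], 'score': 0.96}
{'position': [368.7, 213.1], 'score': 0.9}
{'position': [282.7, 181.3], 'score': 0.69}
{'position': [342.9, 119.8], 'score': 0.6}
```

View pics/w1.png

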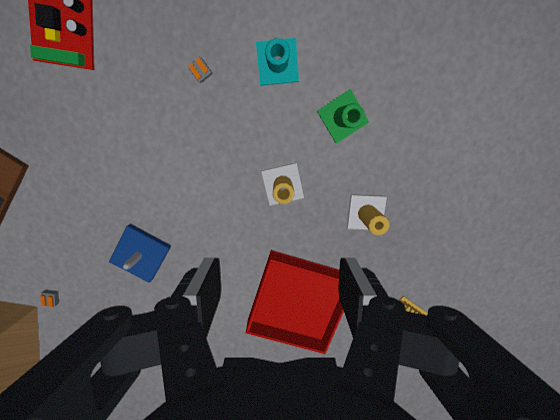

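The wrist view shows both brass sockets, (283,185) and (372,218); the first has the larger bore. The gauge at (140,253) and the tray are also in view, so I'll measure the gauge from this same picture.

Run:
```python
from m import *
W=np.load('w1.npy')
p=near(W,(610,22),50,9,15.5); print('gauge',len(p),box(p),p[:,2].mean())
p=near(W,(610,22),25,36,60); print('pin',len(p),p.mean(0).round(1))
p=near(W,(607,242),100,24,36); print('tray',len(p),box(p))
print(rel((459,167.4,63)), rel((459,167.4,120)))
```

```text
gauge 1824 (array([606.4,  19.4]), array([59.7, 60.4]), 77.3) 12.621610312100477
pin 69 [605.   20.2  42.6]
tray 1196 (array([604.2, 239.7]), array([115.7, 115. ]), 1.5)
(array([0.0052, 0.0236, 0.6718]), array([0., 0., 0.])) (array([0.0055, 0.0235, 0.4438]), array([0., 0., 0.]))
```

Call:
arm_command(
  rows=[
    [[0, 0.024, 0.1], [0, 0, 0]],
    [[0, 0.024, 0.28], [0, 0, 0]],
    [[0, 0.024, 0.45], [0, 0, 0]],
    [[0, 0.024, 0.62], [0, 0, 0]],
    [[0, 0.024, 0.75], [0, 0, 0]],
  ],
)

```text
clock: 3.2
position: [459.3, 165.9, 42.2]
ee_rot: [-0.162, 0.987, -0.0, -0.001]
contact_force: [-0.1, 0.4, 0.4]
gripper_width: 59.6
grasp_force: 0.0
```

Call:
arm_command(
  rows=[
    [[0, 0, 0.05], [0, 0, 0]],
    [[0, 0, 0.083], [0, 0, 0]],
    [[0, 0, 0.083], [0, 0, 0]],
  ],
)

```text
clock: 3.5
position: [460.1, 166.8, 22.7]
ee_rot: [-0.162, 0.987, -0.0, -0.001]
contact_force: [-0.1, -0.6, -0.3]
gripper_width: 59.7
grasp_force: 0.0
```

Call:
arm_command(
  rows=[
    [[0, 0, 0], [0, 0, 0]],
    [[0, 0, 0], [0, 0, 0]],
    [[0, 0, 0], [0, 0, 0]],
    [[0, 0, 0], [0, 0, 0]],
    [[0, 0, 0], [0, 0, 0]],
  ],
  grip=0,
)

```text
clock: 4.0
position: [461.3, 168.2, 24.4]
ee_rot: [-0.163, 0.987, 0.0, 0.001]
contact_force: [-0.5, -1.1, 6.1]
gripper_width: 22.7
grasp_force: 58.7
```

Call:
arm_command(
  rows=[
    [[0, 0, -0.1], [0, 0, 0]],
    [[0, 0, -0.26], [0, 0, 0]],
    [[-0.07, -0.14, -0.32], [0, 0, 0]],
    [[-0.14, -0.28, -0.32], [0, 0, 0]],
    [[-0.21, -0.42, -0.32], [0, 0, 0]],
  ],
)

```text
clock: 4.5
position: [545.0, 84.8, 104.4]
ee_rot: [-0.163, 0.987, 0.001, 0.001]
contact_force: [1.2, 0.7, -0.6]
gripper_width: 22.4
grasp_force: 59.0
```

Call:
arm_command(
  rows=[
    [[-0.08, -0.15, 0], [0, 0, 0]],
    [[-0.14, -0.27, 0], [0, 0, 0]],
    [[-0.159, -0.33, 0], [0, 0, 0]],
    [[-0.159, -0.33, 0], [0, 0, 0]],
    [[-0.159, -0.33, 0], [0, 0, 0]],
  ],
)

```text
clock: 5.0
position: [607.2, 19.9, 102.7]
ee_rot: [-0.162, 0.987, 0.0, -0.001]
contact_force: [0.1, -1.0, -1.4]
gripper_width: 22.5
grasp_force: 59.0
```

Run:
```python
from m import *
s=arm.read_state(); print(s['position'],s['clock'],s['contact_force'],s['gripper_width'])
img,W=cloud('wrist'); cv2.imwrite('pics/w2.png',img); np.save('w2.npy',W)
s=arm.read_state(); print(s['position'])
for n in ['top','scene']:
    img,W=cloud(n)
    p=near(W,(609,21),45,58,100); print(n,len(p),box(p),p.mean(0), np.percentile(p[:,2],[1,50,99]))
    p=near(W,(609,21),45,80,98); print(n,len(p),box(p))
```

```text
[607.19567332  19.85680684 102.68509131] 5.0 [ 0.13931105 -1.02882283 -1.39702717] 22.462235971308793
[607.09319645  20.30521058 102.88631184]
top 156 (array([602.8,  19.9]), array([30.6, 43.6]), 31.2) [595.01136592  18.56008788  84.91338285] [78.74342087 84.52043656 96.17147781]
top 152 (array([602.8,  19.9]), array([30.6, 43.6]), 31.2)
scene 168 (array([608. ,  21.2]), array([46.1, 47.4]), 27.7) [615.73990795  17.15194738  85.45852405] [79.19161456 84.76951592 97.48029915]
scene 164 (array([608. ,  21.2]), array([46.1, 47.4]), 27.7)
```

View pics/w2.png

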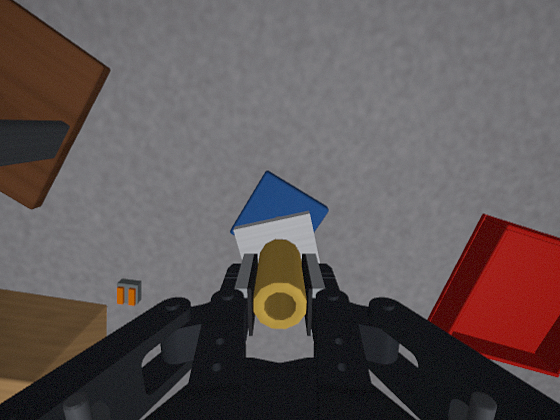

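The socket is held upright at (280,290), over the blue gauge partly hidden at (280,205). I'll descend slowly and watch the force.

Call:
arm_command(
  rows=[
    [[0, 0, 0.05], [0, 0, 0]],
    [[0, 0, 0.1], [0, 0, 0]],
    [[0, 0, 0.13], [0, 0, 0]],
    [[0, 0, 0.15], [0, 0, 0]],
    [[0, 0, 0.16], [0, 0, 0]],
  ],
)

```text
clock: 5.65
position: [607.9, 19.8, 62.1]
ee_rot: [-0.163, 0.987, -0.0, -0.001]
contact_force: [-0.0, -0.3, -0.6]
gripper_width: 22.6
grasp_force: 59.0
```

Call:
arm_command(
  rows=[
    [[0, 0, 0.006], [0, 0, 0]],
    [[0, 0, 0.012], [0, 0, 0]],
    [[0, 0, 0.012], [0, 0, 0]],
  ],
)

```text
clock: 5.95
position: [608.1, 19.7, 60.0]
ee_rot: [-0.163, 0.987, 0.0, -0.0]
contact_force: [0.6, -0.1, -1.2]
gripper_width: 22.6
grasp_force: 59.0
```

Call:
arm_command(
  rows=[
    [[0, 0, 0.02], [0, 0, 0]],
    [[0, 0, 0.04], [0, 0, 0]],
    [[0, 0, 0.06], [0, 0, 0]],
    [[0, 0, 0.075], [0, 0, 0]],
    [[0, 0, 0.085], [0, 0, 0]],
  ],
)

```text
clock: 6.45
position: [608.0, 19.7, 38.2]
ee_rot: [-0.163, 0.987, -0.0, -0.0]
contact_force: [0.6, -0.1, -0.9]
gripper_width: 22.2
grasp_force: 59.0
```

Call:
arm_command(
  rows=[
    [[0, 0, 0.004], [0, 0, 0]],
    [[0, 0, 0.008], [0, 0, 0]],
    [[0, 0, 0.011], [0, 0, 0]],
  ],
)

```text
clock: 6.75
position: [608.1, 19.8, 36.5]
ee_rot: [-0.163, 0.987, -0.0, -0.0]
contact_force: [-2.0, 0.3, 4.1]
gripper_width: 22.3
grasp_force: 59.5
```

Call:
arm_command(
  rows=[
    [[0, 0, 0.003], [0, 0, 0]],
    [[0, 0, 0.005], [0, 0, 0]],
    [[0, 0, 0.005], [0, 0, 0]],
    [[0, 0, 0.005], [0, 0, 0]],
  ],
)

```text
clock: 7.15
position: [608.1, 19.7, 36.5]
ee_rot: [-0.163, 0.987, -0.0, 0.0]
contact_force: [-3.3, -1.0, 8.4]
gripper_width: 22.6
grasp_force: 59.9
```

Run:
```python
from m import *
s=arm.read_state(); print(s['position'],s['contact_force'],s['wrist_torque'])
for n in ['top','scene']:
    img,W=cloud(n)
    p=near(W,(609,21),40,15,21); print(n,len(p),box(p),np.median(p[:,2]))
```

```text
[608.1487704   19.74618368  36.50157592] [-3.29306504 -0.97437786  8.3707137 ] [0.10882848 0.99368113 0.00268291]
top 102 (array([591.3,  18.1]), array([29.8, 51.4]), 12.2) 18.08723869332107
scene 125 (array([616.9,  18.8]), array([58.9, 44.1]), 81.3) 18.190023083031406
```

The flange top reads 18 mm, so the socket is fully seated and this is the one that fits. I'll leave it on the pin and fetch the other one.

Call:
arm_command(
  rows=[
    [[0, 0, -0.005], [0, 0, 0]],
    [[0, 0, -0.005], [0, 0, 0]],
    [[0, 0, -0.005], [0, 0, 0]],
    [[0, 0, -0.005], [0, 0, 0]],
  ],
  grip=0.7,
)

```text
clock: 7.65
position: [608.1, 19.8, 35.8]
ee_rot: [-0.163, 0.987, 0.0, -0.0]
contact_force: [-0.5, -0.7, 0.3]
gripper_width: 59.6
grasp_force: 0.0
```

Call:
arm_command(
  rows=[
    [[0, 0, -0.06], [0, 0, 0]],
    [[0, 0, -0.22], [0, 0, 0]],
    [[0, 0, -0.38], [0, 0, 0]],
    [[0.03, 0.157, -0.38], [0, 0, 0]],
    [[0.075, 0.337, -0.38], [0, 0, 0]],
  ],
)

```text
clock: 8.15
position: [564.3, 93.8, 132.4]
ee_rot: [-0.161, 0.987, 0.0, 0.002]
contact_force: [0.3, 0.5, -0.5]
gripper_width: 60.1
grasp_force: 0.0
```

Call:
arm_command(
  rows=[
    [[0.03, 0.18, 0], [0, 0, 0]],
    [[0.06, 0.36, 0], [0, 0, 0]],
    [[0.09, 0.54, 0], [0, 0, 0]],
    [[0.12, 0.72, 0], [0, 0, 0]],
    [[0.15, 0.839, 0], [0, 0, 0]],
  ],
)

```text
clock: 8.65
position: [459.3, 282.5, 131.1]
ee_rot: [-0.164, 0.987, 0.0, 0.0]
contact_force: [0.0, -0.4, -0.7]
gripper_width: 59.8
grasp_force: 0.0
```

Call:
arm_command(
  rows=[
    [[0, 0, 0], [0, 0, 0]],
    [[0, 0, 0], [0, 0, 0]],
  ],
)

```text
clock: 8.85
position: [460.0, 280.6, 130.9]
ee_rot: [-0.163, 0.987, -0.0, -0.0]
contact_force: [-0.5, -0.1, -0.7]
gripper_width: 59.9
grasp_force: 0.0
```

Run:
```python
from m import *
s=arm.read_state(); print(s['position'],s['clock'])
print(rel((460.4,280,22)))
img,W=cloud('top')
p=near(W,(609,21),40,60,72); print('R on gauge',len(p),box(p) if len(p) else '')
p=near(W,(462,280),40,3,9); print(len(p))
```

```text
[460.03275524 280.64101781 130.91591086] 8.85
(array([-0.0007, -0.0028,  0.4357]), array([0., 0., 0.]))
R on gauge 71 (array([609.2,  22.7]), array([21.5, 22.5]), 65.4)
199
```

Call:
arm_command(
  rows=[
    [[0, -0.003, 0.1], [0, 0, 0]],
    [[0, -0.003, 0.24], [0, 0, 0]],
    [[0, -0.003, 0.37], [0, 0, 0]],
    [[0, -0.003, 0.432], [0, 0, 0]],
    [[0, -0.003, 0.432], [0, 0, 0]],
  ],
)

```text
clock: 9.4
position: [460.0, 276.8, 20.5]
ee_rot: [-0.161, 0.987, -0.002, -0.002]
contact_force: [-0.2, 0.7, 0.3]
gripper_width: 59.8
grasp_force: 0.0
```

Call:
arm_command(
  rows=[
    [[0, 0, 0], [0, 0, 0]],
    [[0, 0, 0], [0, 0, 0]],
    [[0, 0, 0], [0, 0, 0]],
    [[0, 0, 0], [0, 0, 0]],
    [[0, 0, 0], [0, 0, 0]],
  ],
  grip=0,
)

```text
clock: 9.9
position: [461.7, 280.1, 24.6]
ee_rot: [-0.163, 0.987, 0.001, 0.001]
contact_force: [-0.3, -1.8, 6.0]
gripper_width: 21.8
grasp_force: 59.5
```

Call:
arm_command(
  rows=[
    [[0, 0, -0.1], [0, 0, 0]],
    [[0, 0, -0.26], [0, 0, 0]],
    [[-0.12, -0.085, -0.3], [0, 0, 0]],
    [[-0.26, -0.18, -0.3], [0, 0, 0]],
    [[-0.4, -0.27, -0.3], [0, 0, 0]],
  ],
)

```text
clock: 10.4
position: [577.9, 247.6, 99.0]
ee_rot: [-0.163, 0.987, 0.001, 0.0]
contact_force: [-0.1, -0.2, -1.3]
gripper_width: 21.9
grasp_force: 59.0
```

Call:
arm_command(
  rows=[
    [[-0.06, -0.04, 0], [0, 0, 0]],
    [[-0.1, -0.069, 0], [0, 0, 0]],
    [[-0.1, -0.069, 0], [0, 0, 0]],
    [[-0.1, -0.069, 0.1], [0, 0, 0]],
    [[-0.1, -0.069, 0.15], [0, 0, 0]],
  ],
)

```text
clock: 10.9
position: [604.0, 239.2, 58.9]
ee_rot: [-0.163, 0.987, -0.0, -0.002]
contact_force: [-1.4, 0.0, -1.3]
gripper_width: 21.9
grasp_force: 59.0
```

Call:
arm_command(
  rows=[
    [[0, 0, 0.05], [0, 0, 0]],
    [[0, 0, 0.09], [0, 0, 0]],
    [[0, 0, 0.11], [0, 0, 0]],
    [[0, 0, 0.118], [0, 0, 0]],
    [[0, 0, 0.118], [0, 0, 0]],
  ],
)

```text
clock: 11.4
position: [606.4, 239.5, 31.1]
ee_rot: [-0.163, 0.987, -0.0, 0.0]
contact_force: [-0.5, -0.3, -0.8]
gripper_width: 22.0
grasp_force: 59.0
```

Call:
arm_command(
  rows=[
    [[0, 0, 0], [0, 0, 0]],
    [[0, 0, 0], [0, 0, 0]],
    [[0, 0, 0], [0, 0, 0]],
  ],
  grip=0.5,
)

```text
clock: 11.7
position: [606.7, 239.5, 31.8]
ee_rot: [-0.163, 0.987, 0.0, 0.001]
contact_force: [0.3, -0.5, -0.4]
gripper_width: 42.6
grasp_force: 0.0
```

Call:
arm_command(
  rows=[
    [[0, 0, -0.06], [0, 0, 0]],
    [[0, 0, -0.24], [0, 0, 0]],
    [[0, 0, -0.4], [0, 0, 0]],
    [[0, -0.15, -0.4], [0, 0, 0]],
    [[0, -0.3, -0.4], [0, 0, 0]],
  ],
)

```text
clock: 12.2
position: [631.6, 169.1, 135.0]
ee_rot: [-0.164, 0.986, 0.001, 0.003]
contact_force: [-0.1, -0.6, -0.3]
gripper_width: 43.1
grasp_force: 0.0
```

Run:
```python
from m import *
s=arm.read_state(); print(s['position'],s['clock'],s['contact_force'])
img,W=cloud('top'); p=near(W,(607,242),60,48,70); print('L in tray',len(p),box(p) if len(p) else '', np.median(p[:,2]))
s=arm.read_state(); print(s['position']); print(rel((608.1,19.7,s['position'][2])))
```

```text
[631.57856842 169.05624955 135.00932485] 12.2 [-0.14871742 -0.61467754 -0.31705132]
L in tray 90 (array([606.8, 241.6]), array([22. , 21.7]), 37.1) 59.22061438292826
[632.11800476 163.21303937 133.75900058]
(array([ 2.737e-01, -5.137e-01, -4.000e-04]), array([0., 0., 0.]))
```

Call:
arm_command(
  rows=[
    [[0.06, -0.13, -0.1], [0, 0, 0]],
    [[0.13, -0.28, -0.18], [0, 0, 0]],
    [[0.2, -0.43, -0.232], [0, 0, 0]],
    [[0.27, -0.57, -0.232], [0, 0, 0]],
    [[0.324, -0.681, -0.232], [0, 0, 0]],
  ],
)

```text
clock: 12.75
position: [608.1, -20.9, 191.3]
ee_rot: [-0.162, 0.987, -0.0, 0.001]
contact_force: [-0.5, 0.2, -0.7]
gripper_width: 42.6
grasp_force: 0.0
```

Call:
arm_command(
  rows=[
    [[0.06, -0.13, -0.1], [0, 0, 0]],
    [[0.13, -0.28, -0.18], [0, 0, 0]],
    [[0.2, -0.43, -0.232], [0, 0, 0]],
    [[0.27, -0.57, -0.232], [0, 0, 0]],
    [[0.324, -0.681, -0.232], [0, 0, 0]],
  ],
)

```text
clock: 13.25
position: [585.8, -208.3, 249.3]
ee_rot: [-0.162, 0.987, -0.0, 0.001]
contact_force: [-0.2, 1.1, 0.2]
gripper_width: 42.7
grasp_force: 0.0
```

Call:
arm_command(
  rows=[
    [[0, 0, 0], [0, 0, 0]],
    [[0, 0, 0], [0, 0, 0]],
    [[0, 0, 0], [0, 0, 0]],
  ],
)

```text
clock: 13.55
position: [586.3, -205.6, 247.6]
ee_rot: [-0.163, 0.987, -0.0, 0.0]
contact_force: [0.8, 0.8, -0.9]
gripper_width: 43.0
grasp_force: 0.0
```

```bash
cat > face.py <<'E'
from m import *
def fitface(img,W,c0):
    gray=img.max(2)
    d=np.linalg.norm(W-c0,axis=-1)
    dark=(gray<70)&(d<45)
    m=np.nanmedian(W[dark],0); 
    q=W[(np.linalg.norm(W-m,axis=-1)<38)]
    for _ in range(6):
        m0=q.mean(0); N=np.linalg.svd(q-m0,full_matrices=False)[2][2]; N*=np.sign(N[2])
        r=np.abs((W-m0)@N); q=W[(r<3)&(np.linalg.norm(W-m,axis=-1)<38)]
    dk=W[dark&(r<3)]
    ref=np.cross(N,[1,0,0]);ref/=np.linalg.norm(ref); e2=np.cross(N,ref)
    uv=np.stack([(dk-m0)@ref,(dk-m0)@e2],1).astype(np.float32); b=cv2.minAreaRect(uv)
    c=m0+b[0][0]*ref+b[0][1]*e2
    return c,N,b,len(q),((q-m0)@N).std()
E
python3 - <<'E'
from face import *
s=arm.read_state(); print(s['position'],s['clock'])
for n in ['wrist','top','scene']:
    if n=='wrist':
        img,W=cloud(n); cv2.imwrite('pics/w3.png',img)
    else: img,W=cv2.imread(f'pics/{n}.png'),np.load(n+'.npy')
    c,N,b,k,sd=fitface(img,W,np.array([587,-213,101])); print(n,c.round(1),N.round(4),np.degrees(np.arccos(N[2])),np.degrees(np.arctan2(N[1],N[0])),b[1],b[2],k,sd)
E
```

```text
[ 586.32435636 -205.57530967  247.64473392] 13.55
wrist [ 586.6 -214.2  100.6] [ 0.2167 -0.0661  0.974 ] 13.093248267743615 -16.965371176594903 (49.82126235961914, 49.37020492553711) 72.26893615722656 4226 0.6639135695604129
top [ 587.1 -213.5  100.3] [ 0.2192 -0.0673  0.9734] 13.254863363931635 -17.07784200651011 (48.402652740478516, 47.69873046875) 71.62984466552734 805 1.3441398225590113
scene [ 587.6 -214.8   99.7] [ 0.2203 -0.0703  0.9729] 13.368839724594967 -17.697293758841855 (48.38520050048828, 48.4718132019043) 72.19219970703125 624 1.3845240603684392
```

View pics/w3.png

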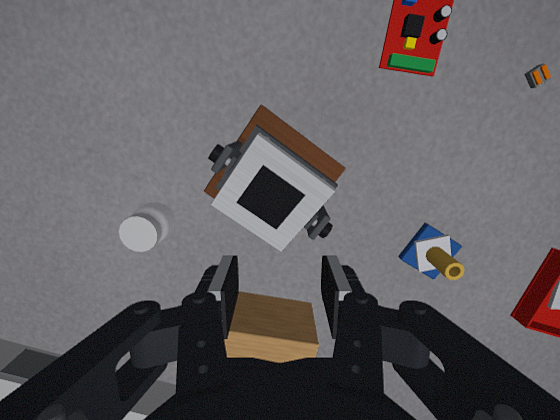

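The wrist view shows the dark square at (270,197), and the socket still on the gauge at (440,255). All three cameras agree on the slope: 13.2°, leaning to azimuth -17°. I'll go back and regrip the socket that fits.

Call:
arm_command(
  rows=[
    [[-0.07, 0.16, 0.0], [0, 0, 0]],
    [[-0.14, 0.32, 0.05], [0, 0, 0]],
    [[-0.22, 0.48, 0.1], [0, 0, 0]],
    [[-0.29, 0.64, 0.15], [0, 0, 0]],
    [[-0.36, 0.8, 0.2], [0, 0, 0]],
  ],
  grip=0.7,
)

```text
clock: 14.1
position: [607.1, 15.1, 197.0]
ee_rot: [-0.164, 0.987, -0.0, 0.0]
contact_force: [0.2, -1.1, 0.2]
gripper_width: 59.7
grasp_force: 0.0
```

Call:
arm_command(
  rows=[
    [[-0.012, 0.026, 0.1], [0, 0, 0]],
    [[-0.012, 0.026, 0.23], [0, 0, 0]],
    [[-0.012, 0.026, 0.23], [0, 0, 0]],
    [[-0.012, 0.026, 0.23], [0, 0, 0]],
  ],
)

```text
clock: 14.5
position: [608.2, 19.9, 140.0]
ee_rot: [-0.164, 0.987, -0.0, -0.0]
contact_force: [0.8, -0.3, 0.5]
gripper_width: 59.7
grasp_force: 0.0
```

Run:
```python
from m import *
s=arm.read_state(); print(s['position'],s['clock'])
print(rel((608.1,19.7,35.5)))
```

```text
[608.20447953  19.8597503  139.96845776] 14.5
(array([ 3.000e-04, -2.000e-04,  4.179e-01]), array([0., 0., 0.]))
```

Call:
arm_command(
  rows=[
    [[0, 0, 0.13], [0, 0, 0]],
    [[0, 0, 0.27], [0, 0, 0]],
    [[0, 0, 0.38], [0, 0, 0]],
    [[0, 0, 0.418], [0, 0, 0]],
    [[0, 0, 0.418], [0, 0, 0]],
  ],
)

```text
clock: 15.0
position: [608.5, 19.1, 35.5]
ee_rot: [-0.163, 0.987, -0.0, 0.0]
contact_force: [0.2, -0.9, -0.5]
gripper_width: 59.7
grasp_force: 0.0
```

Call:
arm_command(
  rows=[
    [[0, 0, 0], [0, 0, 0]],
    [[0, 0, 0], [0, 0, 0]],
    [[0, 0, 0], [0, 0, 0]],
    [[0, 0, 0], [0, 0, 0]],
    [[0, 0, 0], [0, 0, 0]],
  ],
  grip=0,
)

```text
clock: 15.5
position: [609.5, 19.5, 37.3]
ee_rot: [-0.163, 0.987, -0.0, 0.002]
contact_force: [-0.2, 0.4, 6.3]
gripper_width: 22.2
grasp_force: 58.7
```

Call:
arm_command(
  rows=[
    [[0, 0, -0.05], [0, 0, 0]],
    [[0, 0, -0.15], [0, 0, 0]],
    [[0, 0, -0.3], [0, 0, 0]],
    [[0, 0, -0.46], [0, 0, 0]],
    [[0, 0, -0.56], [0, 0, 0]],
  ],
)

```text
clock: 16.0
position: [608.6, 19.2, 179.0]
ee_rot: [-0.163, 0.987, -0.0, 0.002]
contact_force: [0.7, 0.0, -0.2]
gripper_width: 22.2
grasp_force: 59.4
```

Call:
arm_command(
  rows=[
    [[0.06, -0.12, 0], [-0.01, 0.012, 0]],
    [[0.12, -0.25, 0], [-0.02, 0.024, 0]],
    [[0.18, -0.38, 0], [-0.03, 0.04, 0]],
    [[0.24, -0.52, 0], [-0.04, 0.05, 0]],
    [[0.3, -0.66, 0], [-0.043, 0.0595, 0]],
  ],
)

```text
clock: 16.5
position: [589.5, -162.8, 175.7]
ee_rot: [-0.161, 0.98, 0.052, -0.104]
contact_force: [1.3, 1.0, -1.1]
gripper_width: 22.5
grasp_force: 59.4
```

Call:
arm_command(
  rows=[
    [[0, 0, 0], [0, 0, 0]],
    [[0, 0, 0], [0, 0, 0]],
    [[0, 0, 0], [0, 0, 0]],
  ],
)

```text
clock: 16.8
position: [589.7, -160.4, 175.4]
ee_rot: [-0.162, 0.98, 0.052, -0.103]
contact_force: [0.5, -0.8, -0.7]
gripper_width: 22.7
grasp_force: 59.4
```

```bash
cat > go.py <<'E'
from m import *
import sys
N=np.array([0.2187,-0.0675,0.9734]); N/=np.linalg.norm(N)
C=np.array([588.,-213.9,100.2]); h=24.5
s=arm.read_state(); Rm=R.from_quat(s['ee_rot']); z=Rm.apply([0,0,1])
ax=np.cross(z,-N); ang=np.arccos(np.clip(z@-N,-1,1)); Rt=R.from_rotvec(ax/(np.linalg.norm(ax)+1e-12)*ang)*Rm
print(s['position'],s['clock'],s['contact_force'],s['gripper_width'],'tilt err deg',np.degrees(ang))
print('gap now',(s['position']-C)@N-h)
for g in map(float,sys.argv[1:]): print(g,rel(C+N*(h+g),Rt))
E
python3 go.py 30 5
```

```text
[ 589.69943654 -160.35396456  175.36800974] 16.8 [ 0.47122361 -0.83105341 -0.66101432] 22.73289333335171 tilt err deg 0.012969003568445731
gap now 45.42957390806852
30.0 (array([ 0.0208, -0.2401,  0.0617]), array([0.    , 0.0001, 0.    ]))
5.0 (array([ 0.0208, -0.2401,  0.1617]), array([0.    , 0.0001, 0.    ]))
```

Call:
arm_command(
  rows=[
    [[0.01, -0.12, 0.02], [0, 0, 0]],
    [[0.021, -0.24, 0.06], [0, 0, 0]],
    [[0.021, -0.24, 0.12], [0, 0, 0]],
    [[0.021, -0.24, 0.162], [0, 0, 0]],
    [[0.021, -0.24, 0.162], [0, 0, 0]],
  ],
)

```text
clock: 17.3
position: [593.5, -215.0, 127.3]
ee_rot: [-0.162, 0.98, 0.052, -0.105]
contact_force: [0.6, 0.6, -0.7]
gripper_width: 22.6
grasp_force: 59.4
```

```bash
python3 go.py 0 -4
python3 - <<'E'
from m import *
N=np.array([0.2187,-0.0675,0.9734])
for n in ['top','scene']:
    img,W=cloud(n); g=(W-np.array([588,-213.9,100.2]))@N
    r=np.linalg.norm(W-np.array([588,-213.9,100.2]),axis=-1)
    q=W[(g>7)&(g<16)&(r<50)]; print(n,len(q),box(q),np.median(g[(g>7)&(g<16)&(r<50)]))
E
```

```text
[ 593.49642124 -215.01999585  127.27253142] 17.3 [ 0.64065053  0.56596146 -0.70744791] 22.58280495609942 tilt err deg 0.19209150809716943
gap now 3.131540547279183
0.0 (array([-0.0012, -0.0036,  0.0125]), array([ 0.0005, -0.0009,  0.    ]))
-4.0 (array([-0.0013, -0.0036,  0.0285]), array([ 0.0005, -0.0009,  0.    ]))
top 156 (array([ 588.4, -212.3]), array([40.7, 43.4]), 29.1) 9.05450766032027
scene 134 (array([ 592.5, -212.4]), array([38.4, 45. ]), 30.0) 9.579562939977485
```

Call:
arm_command(
  rows=[
    [[0, 0, 0.004], [0, 0, 0]],
    [[0, 0, 0.008], [0, 0, 0]],
    [[0, 0, 0.012], [0, 0, 0]],
    [[0, 0, 0.016], [0, 0, 0]],
    [[0, 0, 0.016], [0, 0, 0]],
  ],
)

```text
clock: 17.9
position: [593.6, -216.4, 124.6]
ee_rot: [-0.162, 0.98, 0.051, -0.103]
contact_force: [-0.5, 1.1, -0.8]
gripper_width: 22.6
grasp_force: 59.4
```

Call:
arm_command(
  rows=[
    [[0, 0, 0.004], [0, 0, 0]],
    [[0, 0, 0.008], [0, 0, 0]],
    [[0, 0, 0.012], [0, 0, 0]],
    [[0, 0, 0.016], [0, 0, 0]],
    [[0, 0, 0.016], [0, 0, 0]],
  ],
)

```text
clock: 18.4
position: [593.0, -216.3, 121.5]
ee_rot: [-0.162, 0.98, 0.051, -0.103]
contact_force: [-0.8, 0.7, 5.0]
gripper_width: 22.4
grasp_force: 60.0
```

```bash
python3 go.py
cat > chk.py <<'E'
from m import *
N=np.array([0.2187,-0.0675,0.9734]); C=np.array([588,-213.9,100.2])
s=arm.read_state(); print('wrench',s['contact_force']@N,s['contact_force'],s['wrist_torque'])
for n in ['top','scene','wrist']:
    img,W=cloud(n); cv2.imwrite(f'pics/f_{n}.png',img)
    g=(W-C)@N; rv=(W-C)-g[...,None]*N; r=np.linalg.norm(rv,axis=-1)
    m=(r>34)&(r<43)&(g>-12)&(g<1.5)&(img.max(2)>120); k=(g>-1)&(g<12)&(r<30)&(img.max(2)>120); k2=k&(g>-2)
    q=W[m]; 
    if len(q)>20:
        F=np.linalg.svd(q-q.mean(0),full_matrices=False)[2][2]; F*=np.sign(F[2]); print(n,'face offset',np.median(g[m]),len(q),np.degrees(np.arccos(min(1,F@N))))
    q=W[k&(r<24)&(r>13)]
    if len(q)>20:
        F=np.linalg.svd(q-q.mean(0),full_matrices=False)[2][2]; F*=np.sign(F[2]); print(n,'flange offset',np.median((q-C)@N),len(q),np.degrees(np.arccos(min(1,F@N))),box(q))
E
python3 chk.py
```

```text
[ 593.01750002 -216.28536526  121.52445413] 18.4 [-0.78364748  0.742798    5.03124525] 22.35307730193688 tilt err deg 0.06626509477161492
gap now -2.483264522873977
wrench 4.675891553053253 [-0.78364748  0.742798    5.03124525] [0.17434238 0.15416055 0.00552935]
top face offset -3.272975109619214 163 0.6325067200123512
top flange offset 2.82231655200407 132 0.9453384471725031 (array([ 581.7, -213.8]), array([45.7, 30.8]), 81.6)
scene face offset -3.4162671209200925 201 0.8968314380183757
scene flange offset 2.5610333782856625 84 4.073112455041547 (array([ 599.3, -213.7]), array([24. , 46.8]), 3.6)
wrist face offset -2.5225688870590717 3851 0.6148426234627521
wrist flange offset 3.5660271317820795 1674 0.6376117141629385 (array([ 578.4, -216.6]), array([25.6, 47. ]), 14.0)
```

Call:
arm_command(
  rows=[
    [[0, 0, 0.003], [0, 0, 0]],
    [[0, 0, 0.006], [0, 0, 0]],
    [[0, 0, 0.008], [0, 0, 0]],
    [[0, 0, 0.008], [0, 0, 0]],
    [[0, 0, 0.008], [0, 0, 0]],
  ],
)

```text
clock: 19.05
position: [592.7, -216.2, 120.1]
ee_rot: [-0.162, 0.98, 0.051, -0.103]
contact_force: [-1.0, 0.7, 7.3]
gripper_width: 22.0
grasp_force: 60.1
```

Call:
arm_command(
  rows=[
    [[0, 0, 0], [0, 0, 0]],
    [[0, 0, 0], [0, 0, 0]],
    [[0, 0, 0], [0, 0, 0]],
    [[0, 0, 0], [0, 0, 0]],
    [[0, 0, 0], [0, 0, 0]],
  ],
)

```text
clock: 19.55
position: [592.7, -216.2, 120.1]
ee_rot: [-0.162, 0.98, 0.051, -0.103]
contact_force: [-0.7, 0.7, 6.1]
gripper_width: 22.3
grasp_force: 60.1
```

```bash
python3 go.py; python3 chk.py
```

```text
[ 592.67692413 -216.19519472  120.07277968] 19.55 [-0.74869577  0.65162715  6.06330564] 22.29105112146564 tilt err deg 0.08783685955639094
gap now -3.9769744243475635
wrench 5.69429711300193 [-0.74869577  0.65162715  6.06330564] [ 0.26733165  0.28613291 -0.03101301]
top face offset -4.15943127089322 160 1.1304052995794436
top flange offset 1.6287302432431359 128 0.8624485582452636 (array([ 581.2, -213.4]), array([45.5, 30. ]), 80.7)
scene face offset -4.768850117018516 205 0.6654876635566821
scene flange offset 1.534437894819654 78 0.8094099309421868 (array([ 599.2, -214. ]), array([24.8, 46.5]), 0.4)
wrist face offset -4.0675377593857664 3840 0.6138263334610304
wrist flange offset 1.9979144803948938 1675 0.5983828043831732 (array([ 578.2, -216.4]), array([25.5, 47.2]), 13.9)
```

View pics/f_wrist.png

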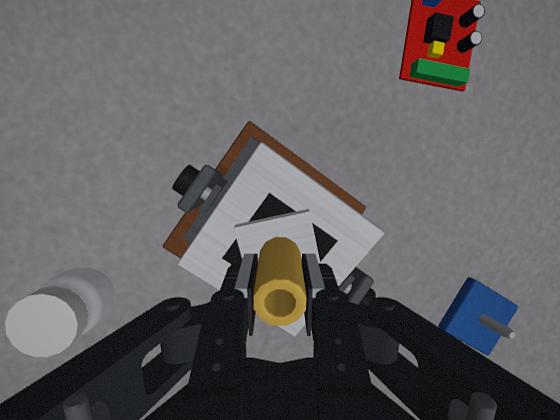

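View pics/f_top.png

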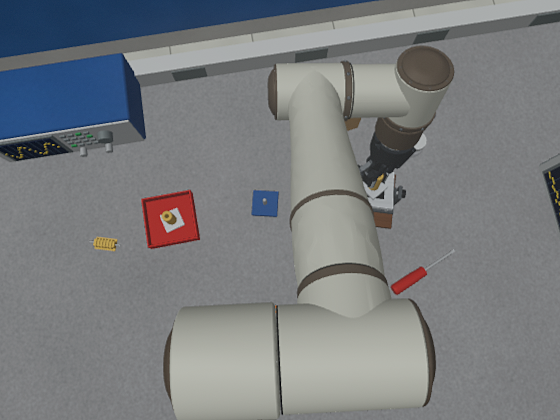

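In the wrist view the flange is flat on the dark square, around (280,240). The face is about 4 mm in, with roughly 6 N of push. In the top view the reject stands in the tray at (170,218). I'm handing the job in.

```bash
python3 -c "
from bench import arm; print(arm.job_done())"
```

```text
the job is handed in; nothing more can be done
None
```

Job handed in at about 20 s: the larger-bore socket went fully down on the pin and is now held flush on the dark square with the face about 4 mm in, and the other, which I didn't try on the pin because only one can fit, is in the red tray; no verdict came back.

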